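# Set the fan regulator to its third click and start it

## Robot

A 6-joint arm with a two-finger parallel gripper is mounted at the origin on a cart in front of the work surface, level with it; the furniture and walls round the work are solid. World frame = base frame: x ahead of the robot, y to its left, z up, the work surface at z = 0. Lengths are in m, angles in rad, forces in N, time in s.
With the tool pointing down it reaches from about 0.275 to 0.875 m from the base axis. Payload 12.5 kg.
Tool frame: the origin (TCP) lies at the very end of the fingers, on their centre line; the grasp point (between the pads) lies 19 mm behind it; x points along the fingers, y is the direction in which the jaws open and shut, and the axes are right-handed (so a half turn about x gives the same grasp; the last joint's range is limited). The gripper opens to 85 mm and grips with 20 to 120 N. Pads are 22 mm wide; open, the fingers measure 114 mm over their backs; the gripper's body (76 mm by 85 mm) begins 54 mm behind the grasp point. The pads swing forward as they close: fully open they stand 13 mm farther back than shut.
Start: joints at [1.187, 0.351, 1.652, -0, 1.139, -0.085], TCP at [0.162, 0.526, 0.231] pointing down, gripper open.
Joint ranges: [-2.75, 2.75], [-0.79, 2.1], [0.01, 2.65], [-1.57, 4.71], [0.07, 3.14], [-2.87, 2.87]. Speed limits (rad/s): [2.22, 2.22, 2.79, 3.14, 3.14, 3.14].

## Interface

Orientations are given as a 3x3 rotation matrix whose columns are the frame's x, y, z axes.
In Python, from bench import manip gives the robot as it stands. Calls block until the motion is done:
- manip.move_ptp(position, orientation): joint-space move of the TCP to a pose.
- manip.move_l(position, attitude=None, max_speed=0.15): straight line of the TCP; attitude=None keeps the orientation; max_speed is the mean speed in m/s.
- manip.move_j(angles): joint-space move.
- manip.set_gripper(opening, effort=None): opening from 0.0 (shut) to 1.0 (fully open); effort is the grip in N (None keeps the last); returns when the fingers have stopped.
- manip.dwell(seconds).
- manip.inverse_kinematics(position, orientation): joint angles nearest the present ones, or None.
- manip.grab_frame(name): name is "scene" or "top" or "wrist"; returns (picture, depth): 480x640x3 uint8, red, green, blue; 480x640 float32, m along the optical axis (not along the pixel's ray), 0 where there is no reading.
- manip.get_calibration(name): a dict with "camera_matrix" (3x3 intrinsics, pixels), "k1" (the pictures are not rectified: a ray, as slopes to the right and down, at radius r is drawn at 1 + k1 r^2 times it, then the intrinsics apply), "R" (3x3) and "t" (3): a world point X has camera coordinates R X + t. Camera axes: x right, y down, z forward; pixel columns grow to the right and rows downward; lengths in m; the calibration is good to about 2 mm. A picture is of the moment at which its call begins: read the wrist's pose just before it. get_calibration takes no time and is no camera call; for the wrist camera it gives the pose at the moment of the call.
A pose or a line that the arm cannot do raises manip.Unreachable and nothing moves.
- manip.sign_off(): hands the job in, once; it reports no verdict.
Trained networks look in the newest picture that a camera, given by its name, has taken for a name from the list of things; names that differ only in an ending like _2 or _b are one class to them, and where a whole thing is asked for, a point or a joint stands for the part that bears it (a point fixed in the world has none). Each returns a list of dicts, best first, with "confidence" (0 to 1); they miss things now and then, are a little off and sometimes report something else, mostly with a low value. They report only what shows in the picture. A call takes as long as a camera call.
- manip.look_for(camera, name): "at" ([x, y, z] in m, in world coordinates, good to about 4 mm: the middle of the surface that is visible of it).
Readings, each from a call of its own:
- manip.current_time(): time.
- manip.current_qpos(): joint angles.
- manip.current_joint_vel(): joint speeds.
- manip.current_joint_torque(): joint torques, N m.
- manip.current_ee_pos(): TCP position.
- manip.current_tcp_rot(): TCP orientation.
- manip.current_force(): force on the tool from outside, world axes, zero at the start.
- manip.current_ft_torque(): the same for the moment, N m.
- manip.current_grip_width(): opening from 0.0 (shut) to 1.0 (fully open).
Only numpy, scipy, OpenCV 4.12 (cv2) and the standard library are available. Lean on these libraries where they do the work, as an engineer would, in place of code of your own. Each camera call takes 0.05 s, during which the arm holds its last target.

## Task

On the fan-speed regulator, push the T-bar lever with the fingertips along its slot from its parked end, through the clicks, and stop in the third click without running past it; then press the round start button all the way in and let it come back out. The lever is pushed, never pinched, nothing is picked up, the regulator stays standing where it is, and the things lying round it are left alone.

Things in the scene. Friction and masses are not known exactly. Their poses are not given: they have to be found in the camera images.
- regulator: grey steel box on rubber feet, loose on the bench, about 3.5 kg, 130 mm (its x) by 290 mm (its y) by 60 mm high. Origin at the centre of its underside, z up. The lever's slot runs along its y axis on the top; the parked end is the -y end, the start button is near the +y end, both on the middle line. Black ticks along the top's -x edge lie level with the clicks.
- lever (a joint): lever travel along the regulator's +y, m: 0 at the parked-end stop (bar middle at regulator y = -0.115), 0.145 at the far stop. 0 to 0.04 is free travel without clicks (no click counts there; it starts at 0 to 0.03 and stays where left). Then five sprung clicks, where it settles: 0.060, 0.080, 0.100 (the third), 0.120, 0.140. Humps at 0.050, 0.070, 0.090, 0.110, 0.130.
- lever_mid (a point): middle of the T-bar of the lever: a black upright bar 92 mm wide (along the regulator's x), 16 mm thick (along its y), 38 mm high, from 6 to 44 mm above the box's top (66 to 104 mm above the bench); the point is at its centre, 85 mm above the bench.
- cheek_park: thin rubber cheek 92 x 4 x 38 mm on the bar's face towards the parked end, origin at its centre: the face to push on. Going over a hump takes about 5 to 9 N; once 2 to 5 mm past it the lever snaps ahead by itself into the next click. Touching it and the other cheek at once (pinching) is a fault.
- cheek_far: the same rubber cheek on the bar's other face, towards the start button.
- start_top (a point): middle of the top of the grey round start button, 28 mm across, in a black housing on the regulator's top at y = +0.105 of the regulator.
- start (a joint): how far the start button is pressed, in m: 0 out, 0.006 fully in; its spring takes 5 N fully in and brings it back out.
- tape_roll: bystander: black roll of tape lying flat, 102 mm across, 24 mm high; origin at the centre of its underside.
- jar: bystander: jar with a screw lid, 71 mm across, 79 mm high; origin at the centre of its underside.
- spanner: bystander: small spanner lying flat, 168 mm long (its y), 7 mm thick; origin at the centre of its underside.
- nut: bystander: hexagon nut lying flat, 28 x 32 x 13 mm; origin at the centre of its underside.

How it is judged:
On the way, in this order (a step that is already met when the one before it is completed fails the run):
1. the lever rests in the third click (value of joint lever between 0.094 and 0.106 m and velocity of joint lever between -0.01 and 0.01 m/s), for 0.2 s.
2. the start button is pressed in, the lever still in the third click (value of joint start above 0.0045 m and value of joint lever between 0.094 and 0.106 m), for 0.04 s.
At the end, for the whole second after the job is handed in: The lever rests in the third click (0.100 m, within 6 mm), the start button has been pressed in at least 4.5 of its 6 mm after that and is out again (under 1.5 mm), and the regulator stands within 30 mm of where it was (value of joint lever between 0.094 and 0.106 m and value of joint start below 0.0015 m and distance of regulator from where it was at the start of the episode below 0.03 m and angle between regulator's own z axis and vertical below 0.1 rad and linear speed of regulator below 0.02 m/s); the robot touches nothing.
It fails at once if the lever runs past the third click (value of joint lever above 0.111 m).
It fails at once if the lever is pinched (fingers on both its faces at once) (contact force between the fingers and cheek_park above 1 N and contact force between the fingers and cheek_far above 1 N).
It fails at once if the start button is pressed while the lever is not in the third click (value of joint start above 0.0025 m and not (value of joint lever between 0.094 and 0.106 m)).
It fails at once if the regulator is lifted, tipped or shoved away (height (world z) of regulator above 0.015 m or distance of regulator from where it was at the start of the episode above 0.03 m or angle between regulator's own z axis and vertical above 0.15 rad).
It fails at once if a bystander is moved or picked up (distance of any of tape_roll, jar, spanner, nut from where it was at the start of the episode above 0.025 m).
It also fails if it takes over 48 s, if anything falls off the work surface, if the arm or the gripper's body presses on something with over 40 N, if the wrist force passes 120 N, or if a joint passes its speed limit or range.

## Working session

There is one attempt and no reset: what is moved stays moved. The work goes in short steps, each a Python script; the robot and the scene stay as the last script left them, time stands still between calls to the robot, and variables do not carry over. Pictures are saved under pics/ and viewed, and the job is handed in when it is done.

```bash
ls; mkdir -p pics; python3 - <<'E'
from bench import manip
import cv2,numpy as np
print(manip.current_time())
for c in ["scene","top"]:
    im,d=manip.grab_frame(c); cv2.imwrite(f"pics/{c}0.png",im[:,:,::-1]); np.save(f"pics/{c}0.npy",d)
    for n in ["regulator","lever_mid","cheek_park","cheek_far","start_top","tape_roll","jar","spanner","nut"]:
        print(c,n,[(np.round(r["at"],3).tolist(),round(r["confidence"],2)) for r in manip.look_for(c,n)[:2]])
print(manip.current_time(), manip.current_force())
E
```

```text
pics
0.0
scene regulator [([0.472, -0.137, 0.062], 0.87)]
scene lever_mid [([0.468, -0.144, 0.089], 0.81), ([0.651, 0.004, 0.02], 0.3)]
scene cheek_park [([0.466, -0.139, 0.086], 0.88)]
scene cheek_far [([0.463, -0.129, 0.103], 0.5)]
scene start_top [([0.529, 0.058, 0.082], 0.7), ([0.468, -0.139, 0.084], 0.39)]
scene tape_roll [([0.649, 0.002, 0.02], 0.62), ([0.406, 0.024, 0.003], 0.43)]
scene jar [([0.587, -0.16, 0.056], 0.64), ([0.406, 0.028, 0.006], 0.28)]
scene spanner [([0.406, 0.025, 0.006], 0.65)]
scene nut [([0.366, -0.136, 0.012], 0.76), ([0.527, 0.058, 0.082], 0.6)]
top regulator [([0.495, -0.04, 0.06], 0.95), ([0.416, 0.036, 0.004], 0.39)]
top lever_mid [([0.472, -0.137, 0.102], 0.9)]
top cheek_park [([0.471, -0.143, 0.102], 0.46)]
top cheek_far [([0.47, -0.136, 0.104], 0.61)]
top start_top [([0.529, 0.059, 0.083], 0.64), ([0.471, -0.138, 0.107], 0.55)]
top tape_roll [([0.641, -0.014, 0.02], 0.91)]
top jar [([0.589, -0.137, 0.08], 0.82)]
top spanner [([0.412, 0.039, 0.007], 0.87), ([0.471, -0.144, 0.102], 0.26)]
top nut []
1.0 [-0.76997749 -0.35010097  0.91148779]
```

View pics/top0.png

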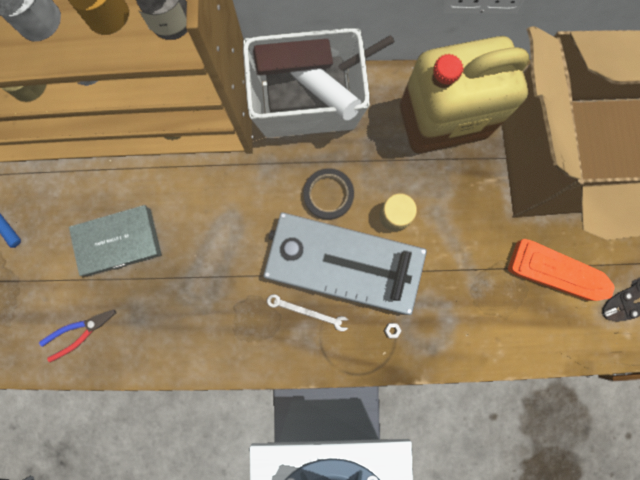

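View pics/scene0.png

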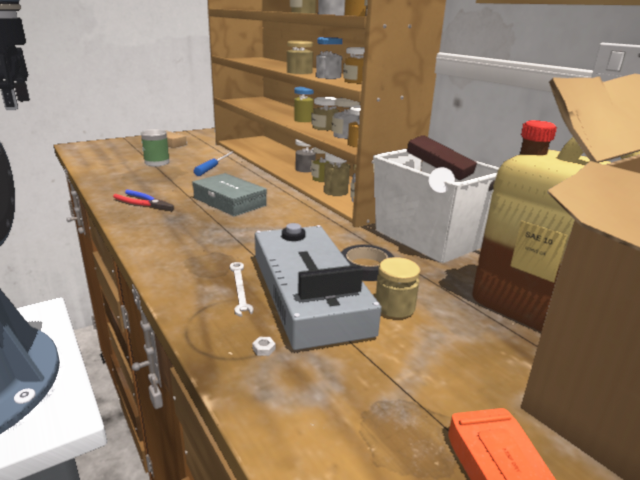

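```bash
cat > h.py <<'E'
from bench import manip
import cv2,numpy as np
def cloud(cam,d,cal=None):
    cal=cal or manip.get_calibration(cam)
    K=np.array(cal["camera_matrix"]);k1=cal["k1"];R=np.array(cal["R"]);t=np.array(cal["t"])
    v,u=np.mgrid[0:480,0:640].astype(np.float64)
    pts=np.stack([u.ravel(),v.ravel()],1)[:,None]
    n=cv2.undistortPoints(pts,K,np.array([k1,0,0,0.])).reshape(480,640,2)
    P=np.dstack([n*d[...,None],d]); 
    X=(P-t)@R
    X[d==0]=np.nan
    return X
def seg(X,lo,hi,c,r):
    m=(X[...,2]>lo)&(X[...,2]<hi)&(np.hypot(X[...,0]-c[0],X[...,1]-c[1])<r)
    m=cv2.morphologyEx(m.astype(np.uint8),cv2.MORPH_OPEN,np.ones((2,2)))>0
    return X[m]
E
python3 - <<'E'
from h import *
X=cloud("top",np.load("pics/top0.npy"))
for lo,hi,c,r in [(.05,.07,(.5,-.04),.18),(.095,.112,(.47,-.137),.07),(.075,.09,(.529,.059),.03),(.074,.086,(.589,-.145),.045)]:
    P=seg(X,lo,hi,c,r)
    (cx,cy),(w,h),a=cv2.minAreaRect((P[:,:2]*1000).astype(np.float32))
    print(len(P),np.round([cx,cy,w,h,a],1),"z",np.round(np.median(P[:,2]),4),"mean",P[:,:2].mean(0).round(4))
E
```

```text
9455 [ 599.  -112.5    0.     0.     0. ] z nan mean [nan nan]
469 [ 472.7 -142.2   23.3   95.5   73.7] z nan mean [nan nan]
176 [nan nan  0.  0.  0.] z nan mean [nan nan]
844 [nan nan  0.  0.  0.] z nan mean [nan nan]
```

```bash
sed -i 's/^    m=cv2.*/    m\&=cv2.morphologyEx(m.astype(np.uint8),cv2.MORPH_OPEN,np.ones((3,3)))>0/' h.py
python3 - <<'E'
from h import *
X=cloud("top",np.load("pics/top0.npy"))
for lo,hi,c,r in [(.05,.07,(.5,-.04),.18),(.095,.112,(.47,-.137),.07),(.075,.09,(.529,.059),.025),(.074,.086,(.589,-.145),.045)]:
    P=seg(X,lo,hi,c,r)
    (cx,cy),(w,h),a=cv2.minAreaRect((P[:,:2]*1000).astype(np.float32))
    print(len(P),np.round([cx,cy,w,h,a],1),"z",np.round(np.median(P[:,2]),4),"mean",P[:,:2].mean(0).round(4))
E
```

```text
9360 [500.9 -37.6 292.  130.6  74. ] z 0.0617 mean [ 0.5003 -0.0362]
460 [ 472.2 -137.2   16.6   91.7   74.2] z 0.105 mean [ 0.4723 -0.137 ]
174 [530.   63.3  26.2  24.9  88.9] z 0.0837 mean [0.5296 0.0637]
840 [ 597.7 -142.8   62.3   60.2   55.9] z 0.0806 mean [ 0.5971 -0.1429]
```

```bash
cat >> h.py <<'E'
C=np.array([.5005,-.0375]); U=np.array([.2756,.9613])/np.hypot(.2756,.9613); V=np.array([U[1],-U[0]])
def ori(s=1):
    x=np.array([0,0,-1.]); y=s*np.array([*V,0]); return np.column_stack([x,y,np.cross(x,y)])
def W(yr,z,xr=0): return np.array([*(C+yr*U+xr*V),z])
def Y(p): return float((np.asarray(p)[:2]-C)@U)
def FU(): return float(np.asarray(manip.current_force())[:2]@U)
E
python3 - <<'E'
from h import *
print(manip.current_tcp_rot().round(2))
q0=manip.current_qpos()
for s in (1,-1): print(s,manip.inverse_kinematics(W(-.15,.17),ori(s)),manip.inverse_kinematics(W(.105,.1),ori(s)))
s=1 if manip.current_tcp_rot()[:,1][:2]@V>0 else -1
manip.set_gripper(0.0)
manip.move_ptp(W(-.15,.17),ori(s))
print(s,manip.current_time(),manip.current_ee_pos(),manip.current_force(),manip.current_grip_width())
im,d=manip.grab_frame("wrist"); cv2.imwrite("pics/w1.png",im[:,:,::-1])
im,d=manip.grab_frame("scene"); cv2.imwrite("pics/s1.png",im[:,:,::-1])
E
```

```text
[[-0.    0.29  0.96]
 [-0.    0.96 -0.29]
 [-1.   -0.   -0.  ]]
1 [-4.71103112e-01  3.27854660e-01  1.85587530e+00 -4.44089210e-16
  9.57862692e-01 -1.91896897e-01] [ 3.19289285e-02  4.96420293e-01  1.80436073e+00 -4.44089210e-16
  8.40811633e-01  3.11135143e-01]
-1 None [ 3.19289285e-02  4.96420293e-01  1.80436073e+00 -4.44089210e-16
  8.40811633e-01 -2.83045751e+00]
1 4.4833 [ 0.45939683 -0.18119079  0.17004302] [ 0.17786811  0.28718317 -0.53700813] -0.0010156227160984044
```

View pics/w1.png

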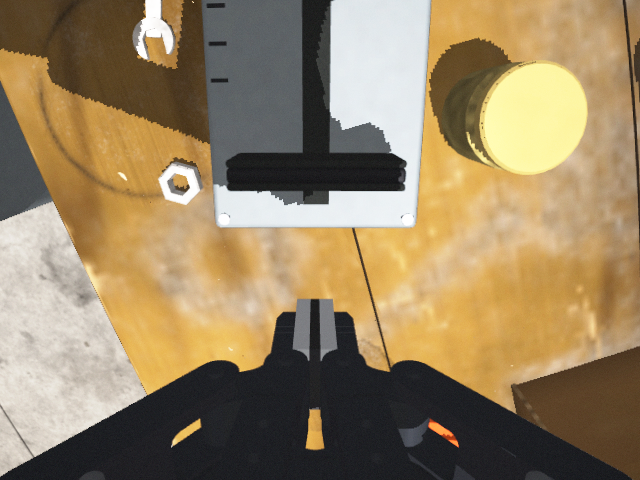

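View pics/s1.png

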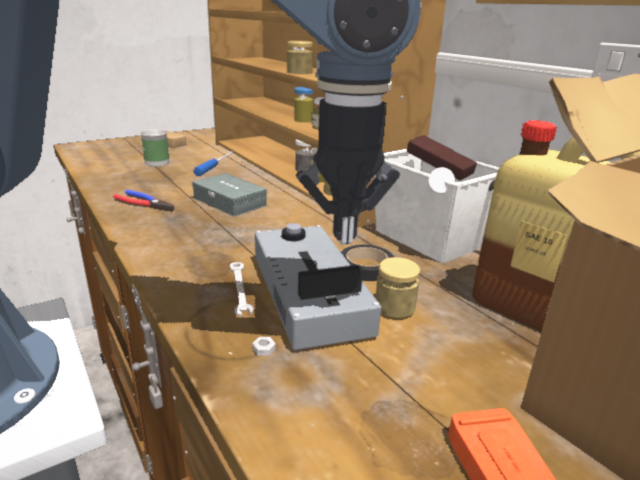

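```bash
python3 - <<'E'
from h import *
Z=.08
manip.move_l(W(-.15,Z),max_speed=.1)
print(manip.current_time(),manip.current_force().round(2))
f=lambda:(round(Y(manip.current_ee_pos())*1e3,1),round(FU(),2),round(manip.current_time(),2))
print("base",f(),f(),f())
for y in list(np.arange(-.145,-.110,.005))+list(np.arange(-.108,-.0745,.0025)):
    manip.move_l(W(y,Z),max_speed=.04); print(round(y*1e3,1),f())
    if abs(FU())>14: break
im,d=manip.grab_frame("wrist"); cv2.imwrite("pics/w2.png",im[:,:,::-1]);np.save("pics/w2.npy",d)
im,d=manip.grab_frame("top"); cv2.imwrite("pics/t2.png",im[:,:,::-1]);np.save("pics/t2.npy",d)
E
```

```text
5.6333 [-0.59 -0.3  -0.11]
base (-150.1, -0.45, 5.63) (-150.1, -0.45, 5.63) (-150.1, -0.45, 5.63)
-145.0 (-144.7, 0.24, 5.91)
-140.0 (-139.8, 0.3, 6.18)
-135.0 (-134.8, 0.71, 6.46)
-130.0 (-129.8, -0.18, 6.73)
-125.0 (-124.8, 0.85, 7.01)
-120.0 (-119.8, -0.3, 7.28)
-115.0 (-114.8, 0.13, 7.56)
-108.0 (-107.7, -0.64, 7.88)
-105.5 (-105.4, -0.08, 8.13)
-103.0 (-102.9, -0.59, 8.38)
-100.5 (-100.4, -0.68, 8.63)
-98.0 (-97.9, 0.17, 8.88)
-95.5 (-95.4, -0.13, 9.13)
-93.0 (-93.0, -1.41, 9.38)
-90.5 (-90.6, -2.72, 9.63)
-88.0 (-87.9, -0.86, 9.88)
-85.5 (-85.2, 0.68, 10.13)
-83.0 (-82.8, -1.05, 10.38)
-80.5 (-80.4, 0.4, 10.63)
-78.0 (-77.9, -0.06, 10.88)
-75.5 (-75.4, 0.11, 11.13)
```

View pics/w2.png

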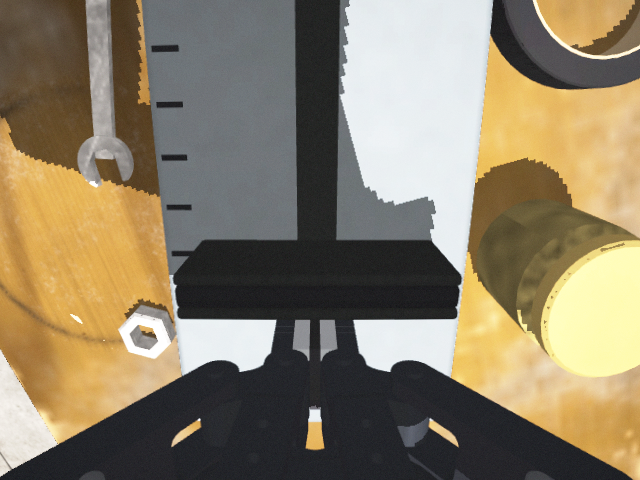

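```bash
cat >> h.py <<'E'
def lever(name=None,c=None):
    im,d=manip.grab_frame("top")
    if name: cv2.imwrite(f"pics/{name}.png",im[:,:,::-1])
    return lev_from(d)
def lev_from(d):
    X=cloud("top",d)
    P=X[(X[...,2]>.096)&(X[...,2]<.112)]
    a=(P[:,:2]-C)@U; b=(P[:,:2]-C)@V
    k=(abs(b)<.05)&(a>-.15)&(a<.08)
    a=a[k];b=b[k]
    return len(a),a.mean().round(4),np.percentile(a,[2,50,98]).round(4),np.percentile(b,[2,98]).round(4)
E
python3 - <<'E'
from h import *
print(lev_from(np.load("pics/top0.npy")),lev_from(np.load("pics/t2.npy")))
X=cloud("top",np.load("pics/t2.npy")); P=seg(X,.075,.09,(.529,.059),.025); print(P.mean(0))
E
```

```text
h.py:33: RuntimeWarning: Mean of empty slice.
  return len(a),a.mean().round(4),np.percentile(a,[2,50,98]).round(4),np.percentile(b,[2,98]).round(4)
  ret = ret.dtype.type(ret / rcount)
Traceback (most recent call last):
  File "h.py", line 33, in lev_from
    return len(a),a.mean().round(4),np.percentile(a,[2,50,98]).round(4),np.percentile(b,[2,98]).round(4)
                                    ~~~~~~~~~~~~~^^^^^^^^^^^^^
IndexError: index -1 is out of bounds for axis 0 with size 0
```

View pics/t2.png

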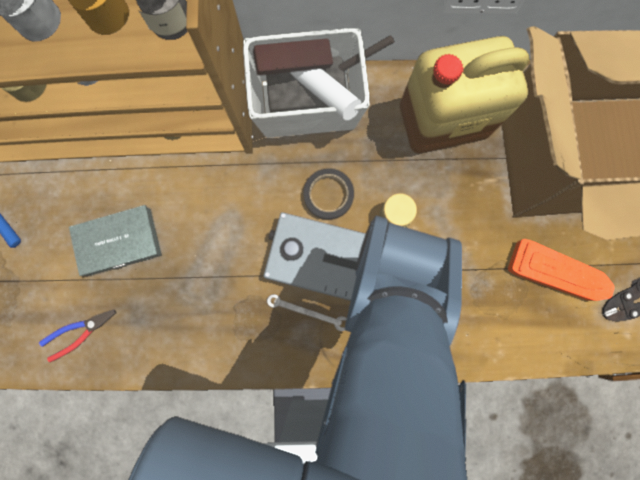

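```bash
cat >> h.py <<'E'
def levw(d=None,name=None):
    cal=manip.get_calibration("wrist")
    if d is None:
        im,d=manip.grab_frame("wrist")
        if name: cv2.imwrite(f"pics/{name}.png",im[:,:,::-1])
    X=cloud("wrist",d,cal)
    P=X[(X[...,2]>.098)&(X[...,2]<.110)]
    a=(P[:,:2]-C)@U; b=(P[:,:2]-C)@V
    k=(abs(b)>.025)&(abs(b)<.05)&(a>Y(manip.current_ee_pos())+.006)&(a<.08)
    a=a[k]; 
    return len(a),(np.percentile(a,[1,50,99])*1e3).round(1) if len(a) else None
E
python3 - <<'E'
from h import *
print(levw(np.load("pics/w2.npy")),manip.current_time())
E
```

```text
(6276, array([-63.3, -54.3, -47.4])) 11.2333
```

```bash
cat > push.py <<'E'
from h import *
import sys
a,b,st,Z=*map(float,sys.argv[1:4]),.08
f=lambda:(round(Y(manip.current_ee_pos())*1e3,1),round(FU(),2))
y=a
while y<=b+1e-6:
    manip.move_l(W(y*1e-3,Z),max_speed=.04); print(round(y,1),f(),manip.current_force()[2].round(1),levw()[1]); y+=st
print(manip.current_time())
E
python3 push.py -74 -62 2
```

```text
-74.0 (-73.9, -0.44) -0.2 [-63.2 -54.1 -47.3]
-72.0 (-72.2, -3.95) 1.3 [-61.7 -52.6 -45.9]
-70.0 (-70.0, -3.53) 1.5 [-59.5 -50.4 -43.6]
-68.0 (-67.8, -0.2) -0.4 [-57.3 -48.2 -41.5]
-66.0 (-65.7, 0.18) 0.3 [-53.5 -44.6 -37.8]
-64.0 (-63.8, 0.14) -1.4 [-52.4 -43.2 -36.4]
-62.0 (-61.9, -1.01) 0.1 [-43.2 -34.3 -27.3]
13.3333
```

```bash
python3 push.py -56 -46 5 ; cat > push2.py <<'E'
from h import *
for y in np.arange(-45,-36.9,1):
    manip.move_l(W(y*1e-3,.08),max_speed=.02); manip.dwell(.05); r=levw()[1]; print(y,round(FU(),2),r)
    if r[0]+r[2]>-36: break
manip.dwell(.2);print(levw(name="w3"),manip.current_time())
manip.move_l(W(y*1e-3-.02,.08),max_speed=.08); manip.dwell(.1);print(levw(name="w4"),manip.current_time())
E
python3 push2.py
```

```text
-56.0 (-55.7, 0.76) -0.8 [-43.2 -34.2 -27.3]
-51.0 (-51.0, -3.31) 1.5 [-40.5 -31.4 -24.7]
-46.0 (-45.8, 0.01) -0.5 [-32.5 -23.5 -16.6]
14.3333
-45.0 0.15 [-31.7 -22.8 -16. ]
-44.0 0.14 [-31.8 -22.7 -16. ]
-43.0 0.47 [-31.9 -22.8 -16. ]
-42.0 0.5 [-30.4 -21.2 -14.5]
-41.0 -0.25 [-30.2 -21.2 -14.4]
-40.0 0.11 [-23.1 -14.2  -7.3]
(6446, array([-23.1, -14.2,  -7.3])) 16.6833
(7017, array([-23.1, -14.7,  -7.5])) 17.2333
```

View pics/w4.png

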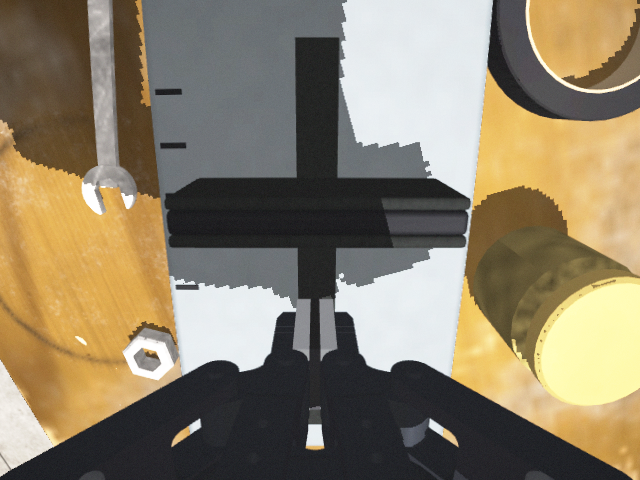

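```bash
python3 - <<'E'
from h import *
p=manip.current_ee_pos()
manip.move_l([p[0],p[1],.16],max_speed=.15)
B=C*0+np.array([.5296,.0630])
manip.move_l([*B,.16],max_speed=.2)
manip.move_l([*B,.100],max_speed=.1)
im,d=manip.grab_frame("wrist"); cv2.imwrite("pics/w5.png",im[:,:,::-1])
print(manip.current_time(),manip.current_ee_pos(),manip.current_force().round(2))
im,d=manip.grab_frame("scene"); cv2.imwrite("pics/s5.png",im[:,:,::-1])
print([(np.round(r["at"],3),round(r["confidence"],2)) for r in manip.look_for("scene","start_top")])
E
```

```text
19.6917 [0.53004042 0.06293301 0.10067444] [-0.33  0.55 -0.02]
[]
```

View pics/w5.png

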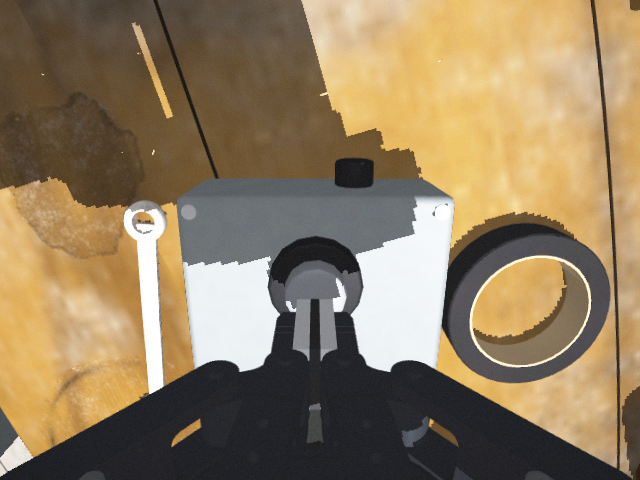

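View pics/s5.png

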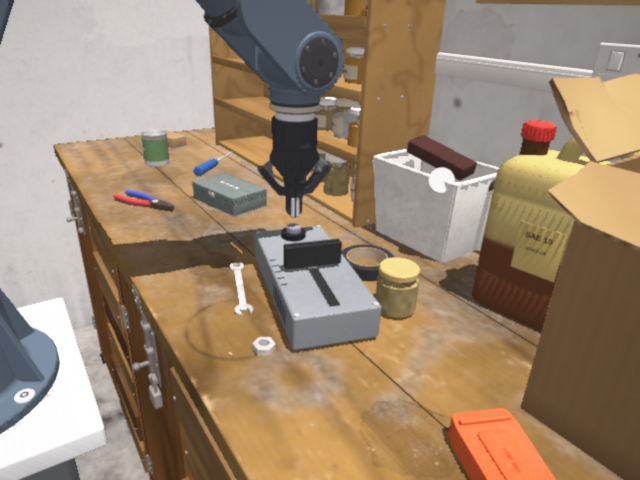

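```bash
python3 - <<'E'
from h import *
p=manip.current_ee_pos(); x,y=p[0],p[1]
B=[.5296,.0630]; f0=manip.current_force()[2]
for z in [.090,.087]+list(np.arange(.085,.0695,-.001)):
    manip.move_l([*B,z],max_speed=.03); F=manip.current_force()[2]-f0
    print(round(z,3),manip.current_ee_pos()[2].round(4),round(F,2))
    if F>12: break
manip.dwell(.15)
print("held",manip.current_ee_pos()[2].round(4),manip.current_force().round(2))
manip.move_l([*B,.10],max_speed=.06)
manip.move_l([*B,.20],max_speed=.15)
print(manip.current_time())
E
```

```text
0.09 0.0898 0.99
0.087 0.0869 1.0
0.085 0.0849 0.89
0.084 0.084 0.87
0.083 0.0829 1.3
0.082 0.082 2.14
0.081 0.0811 2.19
0.08 0.08 2.58
0.079 0.079 4.16
0.078 0.078 4.22
0.077 0.077 5.63
0.076 0.0761 5.62
0.075 0.0758 16.67
held 0.0758 [-3.57  0.62 15.3 ]
24.8083
```

```bash
python3 - <<'E'
from h import *
manip.move_l([.36,.30,.25],max_speed=.25)
im,d=manip.grab_frame("top"); cv2.imwrite("pics/t6.png",im[:,:,::-1])
X=cloud("top",d)
print(lev_from(d))
for lo,hi,c,r in [(.05,.07,(.5,-.04),.18),(.095,.112,(.495,-.05),.07),(.075,.09,(.529,.059),.025),(.074,.086,(.589,-.145),.045)]:
    P=seg(X,lo,hi,c,r)
    (cx,cy),(w,h),a=cv2.minAreaRect((P[:,:2]*1000).astype(np.float32))
    print(len(P),np.round([cx,cy,w,h,a],1),"z",np.round(np.median(P[:,2]),4),"mean",P[:,:2].mean(0).round(4))
for n in ["tape_roll","jar","spanner","nut"]: print(n,[(np.round(r["at"],3).tolist(),round(r["confidence"],2)) for r in manip.look_for("top",n)[:2]])
print(manip.current_time())
E
```

```text
(449, np.float64(-0.0139), array([-0.0218, -0.0138, -0.0061]), array([-0.0438,  0.0439]))
9480 [500.8 -37.5 291.4 130.8  74. ] z 0.0617 mean [ 0.4987 -0.0414]
444 [496.7 -50.9  15.9  91.2  73.9] z 0.1054 mean [ 0.4962 -0.0507]
179 [529.8  62.5  24.6  27.9   0.7] z 0.0831 mean [0.5295 0.0635]
840 [ 597.1 -143.2   59.9   63.     2.3] z 0.0804 mean [ 0.5972 -0.1426]
tape_roll [([0.644, -0.009, 0.022], 0.64)]
jar [([0.588, -0.14, 0.079], 0.9)]
spanner [([0.412, 0.038, 0.006], 0.66), ([0.528, 0.068, 0.083], 0.25)]
nut [([0.371, -0.128, 0.012], 0.6)]
26.3917
```

View pics/t6.png

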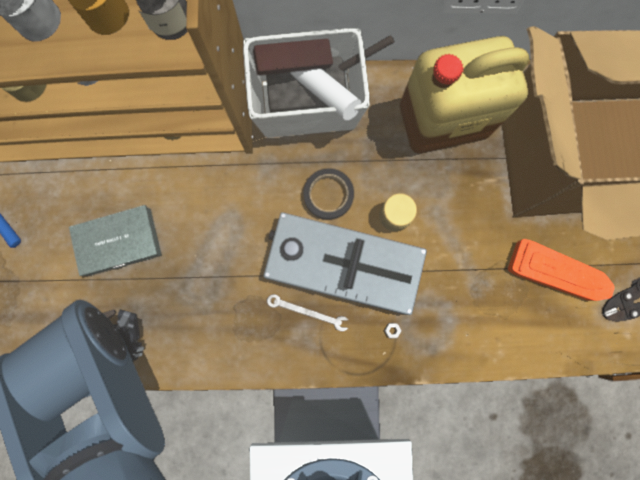

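The lever sits in line with the third tick (pixel 351, 264), which puts its travel at about 0.100–0.101 m. The button is back out at (290, 249), and the regulator and bystanders haven't moved. I'm handing the job in.

```bash
python3 - <<'E'
from bench import manip
print(manip.sign_off(), manip.current_time())
E
```

```text
the job is handed in; nothing more can be done
the job is handed in; nothing more can be done
```

The lever is in the third click, the start button has been pressed fully in and is back out, and the job was handed in. My last clock reading, shortly before that, was 26.4 s. `sign_off` gives no verdict, so these are my own checks:

- **Lever:** I pushed it with the shut fingertips on the parked-end face only, in small steps, and stopped when it snapped into the third click. The wrist camera then put it at 0.0998 m and the top camera at about 0.101 m.
- **Button:** I felt contact at a fingertip height of about 82 mm. The force rose to about 5.6 N, then hit the hard stop at 75.8 mm (15–17 N), so it went in about 6 mm. Afterwards its top measured 83.1 mm, against 83.7 mm before. That is out within the camera's accuracy, but I could not read the joint itself.
- **Regulator and bystanders:** The regulator's measured position matches the start to within 0.2 mm. The tape roll, jar, spanner and nut are where they were, within the detector's few millimetres of scatter. For the nut, the earlier position came from the scene camera and the later one from the top camera, about 9 mm apart; the nut looks unmoved in the top pictures.

No check failed. Two things were off:

- **Top camera:** The arm hid the lever from it during the push, so I tracked the lever with the wrist camera.
- **Button detector:** It found nothing in the scene picture taken while the fingers hovered over the button. I placed the press from the earlier top-camera measurement.

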